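Find the fan rotor's heavy side and hold it down

TASK

The unplugged bench fan wobbles because one side of its rotor is heavier, which cannot be seen. Before you touch the fan, turn the speed knob on its control box fully anticlockwise to off; then grip the black nose of the rotor hub, turn the rotor by hand to feel which side is heavy, and bring the heavy side straight down to the lowest point of the circle. Finish still gripping the nose with the heavy side held at the bottom, so that I can clip a balance weight on opposite it; leave the jar, the crock lid and the brush where they are.

Things in the scene. Friction and masses are not known exactly. Their poses are not given: they have to be found in the camera images.
- fan: Bench fan, fixed, front guard off: green base plate 240 x 310 mm, 15 mm high (origin under its centre, on the table; x axis from the fan's front, which looks to the robot, to its back) with a U yoke. The yoke carries the tilted head: a steel rim 272 mm across, its centre 190 mm above the origin, with a motor behind it.
- hub_nose (a point): Middle of the black hub nose, a plain round boss 42 mm in diameter, 44 mm long, on the rotor axis. This point and frame do not turn with the rotor. z axis: the rotor axis, out of the fan, up and towards the robot, 30 deg off vertical. x axis: up the slope in the rotor plane, so -x points to the lowest point of the circle. 22 mm along -z the nose stands on a flat blue hub 76 mm across.
- rotor_mid (a point): Centre of the rotor, 40 mm below the nose point along the axis; same axes. Five equal blue blades reach 114 mm out. It turns endlessly either way, but stiffly: the bearing rubs with about 0.1 N m, so it stays where it is left. The unseen heavy side adds at most 0.055 to 0.085 N m about the axis, resisting as it climbs, helping as it sinks. It starts over 45 deg from the lowest point.
- control_box: Grey control box, fixed, 130 x 100 mm and 63 mm high, beside the fan on its left (+y) side; origin at the centre of its underside. Its -x side faces the robot; there a red dot marks off.
- speed_grip (a point): The speed knob on top of the box: a black bar grip 44 mm long, 14 mm thick and 32 mm high on a round foot. This point lies on its vertical turning axis, 7 mm below the top of the bar, 100 mm above the table. Its x axis lies along the bar and turns with it; the white line is on its -x half.
- speed (a joint): Angle of the speed knob: 0 is off, at the anticlockwise end stop (bar along the box's x axis, white line towards the robot), growing clockwise seen from above, up to 4.2. It rubs with about 0.04 N m and stays where it is left.
- jar_mid (a point): Bystander: clear screw-top jar, 84 mm across, 115 mm tall (point half-way up).
- lid_mid (a point): Bystander: brown crock lid with a knob, 164 mm across, 52 mm tall (point half-way up).
- brush_grip (a point): Bystander: cleaning brush lying flat between the robot and the fan, 160 mm long (point on its handle).

How it is judged:
By the outcome, as a careful person would: the job done as asked, in the order asked, and still so for the second after the job is handed in, while the arm keeps its last pose, push and grip.
It also fails if it takes over 72 s, if anything falls off the work surface, if the arm or the gripper's body presses on something with over 40 N, if the wrist force passes 120 N, or if a joint passes its speed limit or range.

ROBOT

A 6-joint arm with a two-finger parallel gripper is mounted at the origin on the work surface. World frame = base frame: x ahead of the robot, y to its left, z up, the work surface at z = 0. Lengths are in m, angles in rad, forces in N, time in s.
With the tool pointing down it reaches from about 0.2 to 0.875 m from the base axis. Payload 3.4 kg.
Tool frame: the origin (TCP) lies between the finger pads; the fingertips stand 25 mm ahead of it and the grasp point (between the pads) lies 6 mm ahead of it (r.nose_length is the z of the fingertips in the tool frame, in m); z points along the fingers, x is the direction in which the jaws open and shut, and the axes are right-handed (so a half turn about z gives the same grasp; the last joint's range is limited). The gripper opens to 94 mm and grips with 3 to 60 N. Pads are 16 mm wide; open, the fingers measure 119 mm over their backs; the gripper's body (75 mm by 177 mm) begins 78 mm behind the grasp point.
Start: joints at [-1.298, 0.276, 1.505, -0, 1.361, -0.121], TCP at [0.221, -0.531, 0.192] pointing down, gripper open.
Joint ranges: [-2.89, 2.89], [-0.75, 2.08], [0.22, 2.7], [-1.18, 4.32], [0.11, 2.71], [-2.7, 2.7]. Speed limits (rad/s): [2.57, 2.57, 3.14, 3.14, 3.14, 3.14].

INTERFACE

Orientations are given as a unit quaternion [w, x, y, z].
In Python, from plant import r, gripper_to, inverse_kinematics, vision, models, telemetry gives the robot as it stands. Calls block until the motion is done:
- r.move_to(position, orientation): joint-space move of the TCP to a pose.
- r.move_l(position, rot=None, vel=0.15, guard=None): straight line of the TCP; rot=None keeps the orientation; vel is the mean speed in m/s. With guard (N) it stops when the force on the tool has changed by that much, and returns True; else False.
- r.movej(angles): joint-space move.
- gripper_to(opening, f_grip=None): finger opening in m; f_grip is the grip in N (None keeps the last); returns when the fingers have stopped.
- r.hold(seconds).
- inverse_kinematics(position, orientation): joint angles nearest the present ones, or None.
- vision.snapshot(name): name is "side" or "top"; returns the picture (480x640x3 uint8, red, green, blue); there is no depth.
- vision.get_calibration(name): a dict with "fx", "fy", "cx", "cy" (pixels), "D" ([k1, k2, p1, p2, k3] as OpenCV has them; the pictures are not rectified), "position" and "orientation" of the camera in the world. Camera axes: x right, y down, z forward; pixel columns grow to the right and rows downward; lengths in m; the calibration is good to about 2 mm. A picture is of the moment at which its call begins. get_calibration takes no time and is no camera call.
A pose or a line that the arm cannot do raises r.PlanningError and nothing moves.
- r.sign_off(): hands the job in, once; it reports no verdict.
Trained networks look in the newest picture that a camera, given by its name, has taken for a name from the list of things; names that differ only in an ending like _2 or _b are one class to them, and where a whole thing is asked for, a point or a joint stands for the part that bears it (a point fixed in the world has none). Each returns a list of dicts, best first, with "score" (0 to 1); they miss things now and then, are a little off and sometimes report something else, mostly with a low value. They report only what shows in the picture. A call takes as long as a camera call.
- models.boxes_of(thing, camera): "at" ([x, y, z] in m, in world coordinates, good to about 4 mm: the middle of the surface that is visible of it).
- models.regions_of(thing, camera): "pixels" (480x640 bool, what is visible of it).
- models.mark_of(thing, camera): "at" ([x, y, z] in m, in world coordinates, good to about 4 mm: a listed point, or the origin of a listed thing).
Readings, each from a call of its own:
- telemetry.current_t(): time.
- telemetry.current_joints(): joint angles.
- telemetry.current_dq(): joint speeds.
- telemetry.current_joint_efforts(): joint torques, N m.
- telemetry.current_ee_pos(): TCP position.
- telemetry.current_tool_rot(): TCP orientation.
- telemetry.current_wrist_force(): force on the tool from outside, world axes, zero at the start.
- telemetry.current_torque(): the same for the moment, N m.
- telemetry.current_opening(): finger opening in m.
Only numpy, scipy, OpenCV 4.12 (cv2) and the standard library are available. Lean on these libraries where they do the work, as an engineer would, in place of code of your own. Each camera call takes 0.05 s, during which the arm holds its last target.

## Working session

There is one attempt and no reset: what is moved stays moved. The work goes in short steps, each a Python script; the robot and the scene stay as the last script left them, time stands still between calls to the robot, and variables do not carry over. Pictures are saved under pics/ and viewed, and the job is handed in when it is done.

```bash
ls; mkdir -p pics
python3 - <<'E'
from plant import r, vision, models, telemetry
import cv2
print(telemetry.current_t(), r.nose_length)
for c in ("side","top"):
    im=vision.snapshot(c); cv2.imwrite(f"pics/{c}0.png",im[:,:,::-1])
    print(c,vision.get_calibration(c))
    for n in ("hub_nose","rotor_mid","fan","control_box","speed_grip","jar_mid","lid_mid","brush_grip"):
        print(n,[( [round(float(v),4) for v in d["at"]],round(d["score"],2)) for d in models.mark_of(n,c)][:2])
print(telemetry.current_t())
E
```

```text
pics
0.0 0.025
side {'fx': 461.3796406234845, 'fy': 461.3796406234845, 'cx': 320.37508311740453, 'cy': 243.50629305312088, 'D': array([-0.10648908,  0.        ,  0.        ,  0.        ,  0.        ]), 'position': array([-0.07633051,  0.56848706,  0.78999954]), 'orientation': array([ 0.1599703 , -0.35254941,  0.83284178, -0.39559195])}
hub_nose [([0.5891, -0.1398, 0.2231], 0.96)]
rotor_mid [([0.6095, -0.1432, 0.1871], 0.6), ([0.6045, -0.141, -0.0035], 0.57)]
fan [([0.6022, -0.141, -0.0024], 0.97)]
control_box [([0.5938, 0.1136, 0.0036], 0.92)]
speed_grip [([0.5928, 0.1124, 0.1008], 0.81)]
jar_mid [([0.3955, 0.4583, 0.0542], 0.96)]
lid_mid []
brush_grip []
top {'fx': 623.1165637157941, 'fy': 623.1165637157941, 'cx': 320.2493210208793, 'cy': 239.28539155508713, 'D': array([0.0024495, 0.       , 0.       , 0.       , 0.       ]), 'position': array([0.30055237, 0.00821557, 1.74317804]), 'orientation': array([-0.03890459,  0.71368566, -0.69826989,  0.03947619])}
hub_nose [([0.5844, -0.1399, 0.226], 0.88)]
rotor_mid [([0.6065, -0.1436, 0.1933], 0.82), ([0.3979, 0.4572, 0.0604], 0.49)]
fan [([0.6047, -0.1447, 0.001], 0.62)]
control_box [([0.5984, 0.1129, -0.0038], 0.86)]
speed_grip [([0.5944, 0.1115, 0.0998], 0.56)]
jar_mid []
lid_mid [([0.4176, -0.462, 0.0278], 0.59)]
brush_grip []
0.9
```

View pics/side0.png

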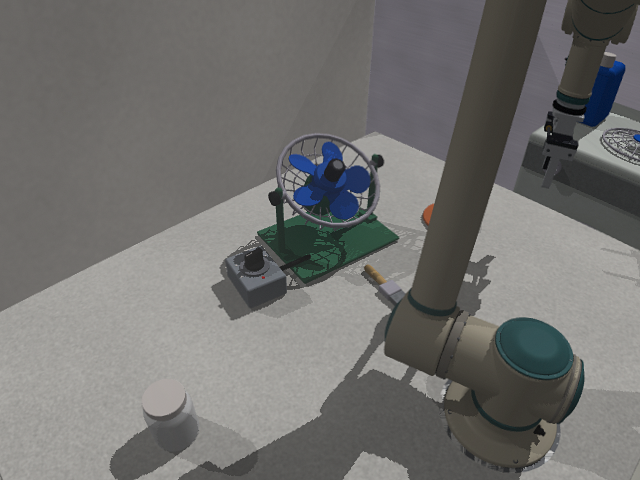

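View pics/top0.png

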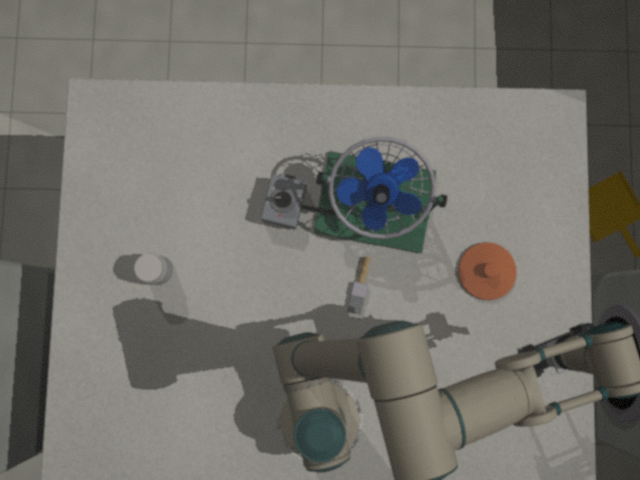

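The side picture shows the fan with its hub near (335,168), the control box and knob near (255,262), and the jar at (170,415). In the top picture the nose is at (381,195), the knob at (283,199), the lid at (488,270) and the brush at (360,285). I'll zoom in on the knob and the fan.

Run:
```python
import cv2, numpy as np
s=cv2.imread("pics/side0.png"); t=cv2.imread("pics/top0.png")
a=cv2.resize(s[235:315,215:315],(400,320),interpolation=cv2.INTER_CUBIC)
b=cv2.resize(t[165:245,235:335],(400,320),interpolation=cv2.INTER_CUBIC)
c=cv2.resize(t[130:260,310:450],(400,371)); d=cv2.resize(s[120:290,250:410],(400,425))
h=np.zeros((600,800,3),np.uint8); h[:320,:400]=a; h[:320,400:]=b
cv2.imwrite("pics/zoom0.png",h[:320])
# box/fan top masks
from plant import vision, models
for n,c in (("control_box","top"),("speed_grip","top"),("fan","top")):
    for d in models.regions_of(n,c)[:1]:
        m=d["pixels"].astype(np.uint8); print(n,c,d["score"],m.sum(),cv2.minAreaRect(cv2.findNonZero(m)))
```

```text
control_box top 0.93 1808 ((283.8235168457031, 200.2058868408203), (37.107948303222656, 51.41754913330078), 14.03624439239502)
speed_grip top 0.67 222 ((283.0, 199.5), (15.0, 16.0), 90.0)
fan top 0.94 10908 ((376.9389953613281, 190.07339477539062), (141.7443084716797, 109.14961242675781), 10.684913635253906)
```

View pics/zoom0.png

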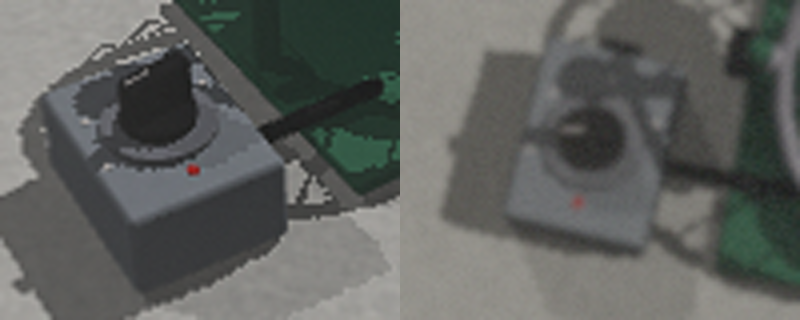

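```bash
cat > h.py <<'E'
import cv2, numpy as np
from scipy.spatial.transform import Rotation as R
from plant import r, gripper_to, inverse_kinematics, vision, models, telemetry
def q2R(q): return R.from_quat([q[1],q[2],q[3],q[0]])
def R2q(Rm):
    q=(Rm if isinstance(Rm,R) else R.from_matrix(Rm)).as_quat(); return np.array([q[3],q[0],q[1],q[2]])
def ray(cam,px):
    c=vision.get_calibration(cam); K=np.array([[c["fx"],0,c["cx"]],[0,c["fy"],c["cy"]],[0,0,1]])
    u=cv2.undistortPoints(np.array([[px]],float),K,np.array(c["D"]))[0,0]
    d=q2R(c["orientation"]).apply([u[0],u[1],1]); return np.array(c["position"]),d/np.linalg.norm(d)
def onz(cam,px,z):
    o,d=ray(cam,px); return o+d*(z-o[2])/d[2]
def proj(cam,P):
    c=vision.get_calibration(cam); K=np.array([[c["fx"],0,c["cx"]],[0,c["fy"],c["cy"]],[0,0,1]])
    Rc=q2R(c["orientation"]).inv(); rv=Rc.as_rotvec(); t=-Rc.apply(c["position"])
    return cv2.projectPoints(np.atleast_2d(np.array(P,float)),rv,t,K,np.array(c["D"]))[0][:,0]
def tri(p1,p2):
    (a,d1),(b,d2)=ray("side",p1),ray("top",p2)
    s=np.linalg.lstsq(np.stack([d1,-d2],1),b-a,rcond=None)[0]
    A,B=a+s[0]*d1,b+s[1]*d2; return (A+B)/2,np.linalg.norm(A-B)
E
python3 - <<'E'
from h import *
s=cv2.imread("pics/side0.png").astype(int); t=cv2.imread("pics/top0.png").astype(int)
def red(im,x0,x1,y0,y1):
    c=im[y0:y1,x0:x1]; w=np.clip(c[:,:,2]-np.maximum(c[:,:,0],c[:,:,1])-15,0,None)
    ys,xs=np.mgrid[y0:y1,x0:x1]; return np.array([(w*xs).sum(),(w*ys).sum()])/w.sum(),w.max()
rs,rt=red(s,255,275,270,285),red(t,370-100,290,210,225)
print(rs,rt,"dot",tri(rs[0],rt[0]))
g=t.sum(2); print(g[190:208,268:298])
g=s.sum(2)//3; print(g[244:262,240:268])
E
```

```text
(array([262.85255198, 276.96219282]), np.int64(109)) (array([279.04054054, 215.08783784]), np.int64(36)) dot (array([0.5516917 , 0.12277443, 0.06315408]), np.float64(0.0005661682298542608))
[[290 331 338 324 335 319 309 293 284 288 279 261 256 223 196 206 211 235
  265 281 289 293 282 258 242 200 222 237 278 310]
 [302 326 333 322 321 312 306 288 293 284 275 260 235 216 188 191 196 231
  255 269 294 301 294 286 252 221 223 228 269 303]
 [322 334 326 313 297 282 291 291 292 238 222 207 188 169 163 163 168 177
  207 230 258 288 296 299 273 234 208 209 259 295]
 [321 324 317 295 279 286 282 270 246 211 169 159 161 150 142 137 146 163
  147 175 215 264 284 292 278 234 203 211 238 276]
 [324 326 315 281 281 277 257 213 198 166 159 141 165 164 138 151 138 132
  137 147 163 225 267 299 283 262 223 209 233 263]
 [322 310 282 267 271 268 233 212 180 171 168 183 168 158 149 140 156 144
  146 141 143 181 231 267 295 275 245 211 237 274]
 [291 285 254 245 268 252 214 216 242 244 245 235 220 186 146 127 143 142
  137 143 142 154 199 245 290 290 261 211 212 247]
 [236 225 232 224 215 210 220 235 2
[... 2747 characters left out ...]
 69  71  70  70  52  38  62  43  40  41  40  37  37  38  38  37  36  35
   37  36  35  35  31  62  66  68  64 119]
 [ 70  71  70  71  53  37  39  40  41  39  38  37  37  38  38  38  38  36
   36  37  36  36  34 108  93  60  63  64]
 [ 71  70  70  70  51  40  37  39  41  39  38  38  38  38  37  35  36  36
   36  37  35  35  34  84 104 101  83  64]
 [ 70  69  69  66  57  40  38  38  39  37  39  38  38  38  37  38  35  35
   37  35  36  35  33  66 103 102 102  84]
 [ 69  68  64  64  64  41  40  37  39  38  37  37  39  37  40  37  38  37
   36  37  36  34  37  36  90 102 101 100]
 [ 69  68  63 102  87  44  40  39  36  38  38  37  37  38  38  37  37  36
   36  37  39  39  39  37  73  88  88 102]]
```

```bash
python3 - <<'E'
from h import *
for c,ps in (("top",[(275.5,196.8),(281,196.6)]),("side",[(246.5,255),(251.3,252)])):
    P=[onz(c,p,0.107) for p in ps]; d=P[0]-P[1]; print(c,P,np.degrees(np.arctan2(d[1],d[0])))
m=np.array([0.594,0.112,0.1]); dot=np.array([0.5517,0.1228])
d=dot-m[:2]; print("box -x dir",np.degrees(np.arctan2(d[1],d[0])))
# corners of the box top for yaw
for c,ps in (("top",[(235+545/4,165+42/4),(235+510/4,165+215/4),(235+642/4,165+250/4)]),("side",[(215+45/4,235+98/4),(215+132/4,235+222/4),(215+285/4,235+168/4)])):
    P=[onz(c,p,0.063)[:2] for p in ps]; print(c,[p.round(4) for p in P],[np.degrees(np.arctan2(*(P[i+1]-P[i])[::-1])).round(1) for i in (0,1)],[np.linalg.norm(P[i+1]-P[i]).round(3) for i in (0,1)])
c=proj("top",[0.605,-0.142,0.0]);print(c,proj("top",m),proj("side",m))
# bar outline in the side view: top face ; region mask
for cam in("side","top"):
    vision.snapshot(cam); rg=models.regions_of("speed_grip",cam)
    if rg:
        mm=rg[0]["pixels"]; ys,xs=np.nonzero(mm); print(cam,mm.sum(),xs.min(),xs.max(),ys.min(),ys.max())
E
python3 - <<'E'
import cv2
t=cv2.imread("pics/top0.png")
cv2.imwrite("pics/fanzoom.png",cv2.resize(t[125:260,300:460],(800,600)[:2] and (700,590),interpolation=cv2.INTER_CUBIC))
E
```

```text
top [array([0.59390734, 0.1304324 , 0.107     ]), array([0.59477051, 0.11581379, 0.107     ])] 93.37918452678953
side [array([0.59544854, 0.1313515 , 0.107     ]), array([0.59622921, 0.1170437 , 0.107     ])] 93.12312517555083
box -x dir 165.67728002179646
top [array([ 0.6668, -0.1272]), array([ 0.5464, -0.1049]), array([ 0.5244, -0.195 ])] [np.float64(169.5), np.float64(-103.8)] [np.float64(0.122), np.float64(0.093)]
side [array([0.659 , 0.1482]), array([0.541, 0.174]), array([0.5152, 0.0843])] [np.float64(167.7), np.float64(-106.0)] [np.float64(0.121), np.float64(0.093)]
[[374.33094346 201.77041651]] [[282.57685991 197.38346032]] [[253.89839785 253.79580062]]
side 323 246 263 249 270
top 218 275 291 192 208
```

View pics/fanzoom.png

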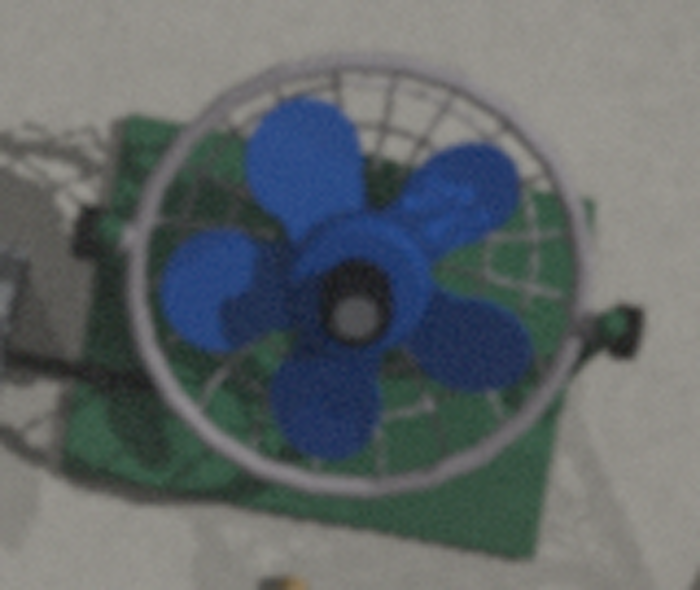

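Run:
```python
from h import *
ps=[(328.6,152),(314.9,232.6),(422.3,252),(435.3,170.8)]
P=[onz("top",p,0.015)[:2] for p in ps]
for i in range(4):
    d=P[(i+1)%4]-P[i]; print(P[i].round(4),np.linalg.norm(d).round(3),np.degrees(np.arctan2(d[1],d[0])).round(1))
print(np.mean(P,0), "yoke", onz("top",(321,178),0.19), onz("top",(444,200.5),0.19))
# nose disc in zoom
print("nose tip tri", tri((336,165),(300+355/4.375,125+318/4.37)))
for cam in("side","top"):
    vision.snapshot(cam); rg=models.regions_of("hub_nose",cam)
    if rg:
        mm=rg[0]["pixels"]; ys,xs=np.nonzero(mm); print(cam,mm.sum(),xs.min(),xs.max(),ys.min(),ys.max(),xs.mean(),ys.mean())
for th in (-9,-10,-11,-12): 
    c,s=np.cos(np.radians(th)),np.sin(np.radians(th)); ax=np.array([-.5*c,-.5*s,.866])
    N=np.array([0.5868,-0.1399,0.2245]); print(th, N-0.04*ax)
```

```text
[ 0.7424 -0.0093] 0.233 171.7
[0.5115 0.0243] 0.304 -99.1
[ 0.4636 -0.276 ] 0.234 -8.8
[ 0.6948 -0.3119] 0.306 81.1
[ 0.60308724 -0.14324698] yoke [0.62988707 0.010336   0.19      ] [ 0.57894449 -0.30156804  0.19      ]
nose tip tri (array([ 0.57525828, -0.13596975,  0.24128208]), np.float64(0.005507805780434335))
side 5229 276 379 134 228 328.5467584624211 184.1072862880092
top 5656 327 435 137 238 379.6271216407355 186.9326379066478
-9 [ 0.60655377 -0.14302869  0.18986   ]
-10 [ 0.60649616 -0.14337296  0.18986   ]
-11 [ 0.60643254 -0.14371618  0.18986   ]
-12 [ 0.60636295 -0.14405823  0.18986   ]
```

Run:
```python
from h import *
im=vision.snapshot("side"); cv2.imwrite("pics/s1.png",cv2.resize(im[125:240,265:395,::-1],(678,600),interpolation=cv2.INTER_CUBIC))
```

```text
(no output)
```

View pics/s1.png

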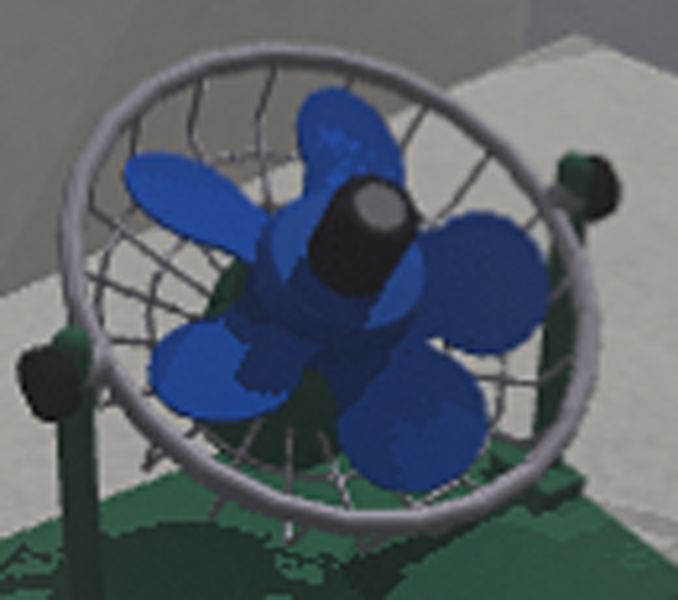

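The nose top is at about (338,164) in the side picture, and the fan yaw from the plate and pivots is about -9°. The knob's white line points to 93° and the off direction is about 167°, so it needs about 74° anticlockwise. I'll plan the knob grasp now.

```bash
cat >> h.py <<'E'
K=np.array([0.5945,0.1122,0.100]); 
def kpose(phi,lean=12,flip=0,up=0.0):
    """phi: world direction (deg) of white line; tool leans back along it"""
    l=np.radians(lean); p=np.radians(phi)
    b=np.array([np.cos(p),np.sin(p),0])
    z=-np.array([np.sin(l)*b[0],np.sin(l)*b[1],np.cos(l)])
    x=np.array([-b[1],b[0],0])*(1-2*flip); y=np.cross(z,x)
    return K-0.006*z+np.array([0,0,up]), R2q(np.stack([x,y,z],1))
E
python3 - <<'E'
from h import *
for f in (0,1):
    for ph in (93.3,130,167,172):
        for up in (0.2,0):
            print(f,ph,up,np.round(inverse_kinematics(*kpose(ph,flip=f,up=up)),3) if inverse_kinematics(*kpose(ph,flip=f,up=up)) is not None else None)
E
```

```text
0 93.3 0.2 None
0 93.3 0 None
0 130 0.2 [ 0.195  0.226  1.318 -0.184  1.496  2.643]
0 130 0 None
0 167 0.2 [ 0.12   0.163  1.401 -0.072  1.382  1.924]
0 167 0 [ 0.12   0.278  1.753 -0.089  0.915  1.965]
0 172 0.2 [ 0.106  0.158  1.407 -0.052  1.374  1.821]
0 172 0 [ 0.106  0.274  1.759 -0.064  0.906  1.851]
1 93.3 0.2 [ 0.211  0.313  1.198 -0.208  1.662  0.138]
1 93.3 0 [ 0.211  0.408  1.546 -0.22   1.227  0.232]
1 130 0.2 [ 0.195  0.226  1.318 -0.184  1.496 -0.498]
1 130 0 [ 0.195  0.334  1.667 -0.212  1.048 -0.405]
1 167 0.2 [ 0.12   0.163  1.401 -0.072  1.382 -1.218]
1 167 0 [ 0.12   0.278  1.753 -0.089  0.915 -1.177]
1 172 0.2 [ 0.106  0.158  1.407 -0.052  1.374 -1.32 ]
1 172 0 [ 0.106  0.274  1.759 -0.064  0.906 -1.291]
```

Run:
```python
from h import *
p=telemetry.current_ee_pos(); t0=telemetry.current_t()
r.move_l([p[0],p[1],0.45],vel=0.4); print(telemetry.current_t()-t0)
gripper_to(0.045,20); print(telemetry.current_t()-t0)
r.move_to(*kpose(93.3,flip=1,up=0.33)); print(telemetry.current_t()-t0)
pos,q=kpose(93.3,flip=1,up=0.06); r.move_l(pos,q,vel=0.3); print(telemetry.current_t()-t0, telemetry.current_ee_pos()-pos)
print(telemetry.current_wrist_force(),telemetry.current_torque())
im=vision.snapshot("side"); cv2.imwrite("pics/s2.png",cv2.resize(im[150:310,150:350,::-1],(750,600),interpolation=cv2.INTER_CUBIC))
```

```text
0.7917000000000001
1.6833
4.3333
5.3833 [ 0.00123775 -0.0001187   0.00157012]
[ 0.362136   -0.11542678 -0.43043566] [ 0.05030216 -0.08067253  0.02146309]
```

View pics/s2.png

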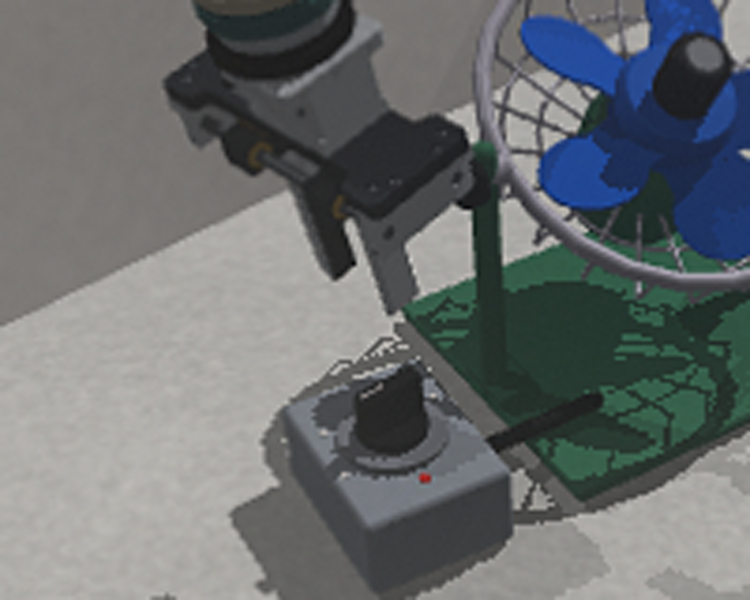

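The gripper stands above the knob. Its fingers, around zoom (345,270) and (400,305), straddle the bar direction and the pose is clear of the yoke knob. Next I descend, grip and turn.

Run:
```python
from h import *
t0=telemetry.current_t()
pos,q=kpose(93.3,flip=1,up=0.0); print(r.move_l(pos,q,vel=0.08,guard=8), telemetry.current_ee_pos()-pos)
f0=telemetry.current_wrist_force();m0=telemetry.current_torque();print(f0,m0)
print(gripper_to(0.0,25), telemetry.current_opening())
print(telemetry.current_wrist_force()-f0,telemetry.current_torque()-m0, telemetry.current_t()-t0)
im=vision.snapshot("side"); cv2.imwrite("pics/s3.png",cv2.resize(im[150:310,150:350,::-1],(750,600),interpolation=cv2.INTER_CUBIC))
```

```text
False [4.56957551e-04 7.26582858e-05 4.32968681e-04]
[-1.0572475  -0.79514982 -0.1440943 ] [ 0.05844892 -0.08863545 -0.01317278]
False 0.000590513499695674
[1.14680887 0.13750072 0.55046454] [-0.02418795  0.00429305 -0.02468201] 1.7084000000000001
```

View pics/s3.png

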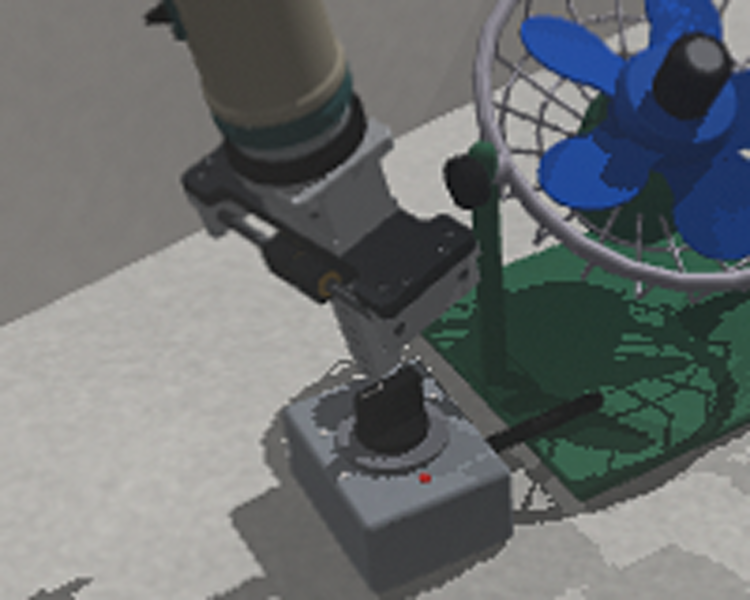

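The jaws closed on nothing. I'll check where the gripper really is against the pictures.

Run:
```python
from h import *
p=telemetry.current_ee_pos(); Rm=q2R(telemetry.current_tool_rot()); tip=p+Rm.apply([0,0,r.nose_length])
print(p, Rm.as_matrix().round(3), tip, telemetry.current_joints())
im=vision.snapshot("side"); it=vision.snapshot("top")
for c,a in (("side",im),("top",it)):
    print(c,"tcp",proj(c,p),"tip",proj(c,tip))
    for n in ("speed_grip","control_box"):
        print(n,[(np.round(d["at"],4),round(d["score"],2)) for d in models.mark_of(n,c)])
a=im[190:310,190:310,::-1].copy(); a=cv2.resize(a,(600,600),interpolation=cv2.INTER_NEAREST)
q=((proj("side",tip)[0]-[190,190]+.5)*5).astype(int); cv2.circle(a,tuple(map(int,q)),6,(0,0,255),2)
cv2.imwrite("pics/s4.png",a)
b=it[150:250,230:330,::-1]; b=cv2.resize(b,(600,600),interpolation=cv2.INTER_NEAREST); 
q=((proj("top",tip)[0]-[230,150]+.5)*6).astype(int); cv2.circle(b,tuple(map(int,q)),6,(0,0,255),2)
cv2.imwrite("pics/t4.png",b)
```

```text
[0.59441783 0.11346958 0.10584369] [[ 0.998  0.056  0.012]
 [ 0.058 -0.977 -0.208]
 [-0.     0.208 -0.978]] [0.59471605 0.10828024 0.08139003] [ 0.21108953  0.40835967  1.54646843 -0.21999836  1.22710551  0.23206181]
side tcp [[253.07268619 252.05737518]] tip [[255.61119587 259.00490257]]
speed_grip [(array([0.5945, 0.1118, 0.0986]), 0.74), (array([ 0.6024, -0.1407, -0.0032]), 0.51)]
control_box [(array([0.5931, 0.112 , 0.0017]), 0.79)]
top tcp [[281.90234216 196.82733935]] tip [[284.36019367 198.37435471]]
speed_grip [(array([0.5955, 0.1119, 0.0999]), 0.65)]
control_box [(array([ 0.5987,  0.1127, -0.004 ]), 0.65)]
```

View pics/s4.png

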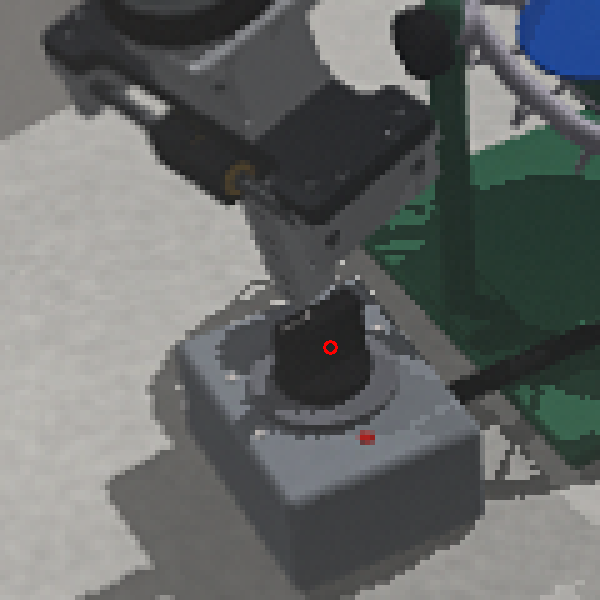

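View pics/t4.png

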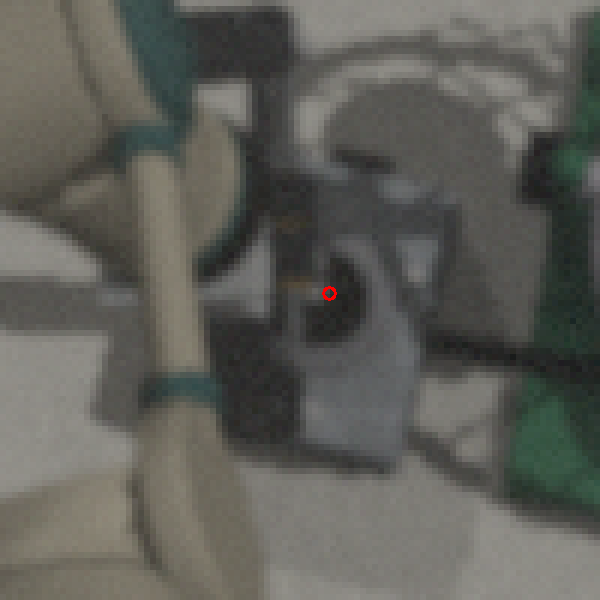

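```bash
python3 - <<'E'
from h import *
tip=np.array([0.5947,0.1083,0.0814])
Rm=q2R(kpose(93.3,flip=1)[1])
t6=tip+[0.0012,0,0.0616]
print("hi, exp tips", proj("side",[t6+Rm.apply([s*0.0225,0,0]) for s in (-1,1)]))
for dz in (0,0.01,0.02,0.026,0.03,0.035): print(dz, proj("side",tip+[0,0,dz]),proj("top",tip+[0,0,dz]))
for n in ("side","top"):
    print(n,proj(n,[[0.5945,0.112,0.107],[0.5945,0.134,0.107],[0.5945,0.09,0.107]]))
E
python3 - <<'E'
import cv2
a=cv2.imread("pics/s2.png");print(a.shape)
E
```

```text
hi, exp tips [[259.8993659  242.44266634]
 [246.57437298 233.82124113]]
0 [[255.60845882 259.0088787 ]] [[284.352513   198.37940348]]
0.01 [[255.2730549  255.75518081]] [[284.14690722 197.72468955]]
0.02 [[254.93431059 252.46201384]] [[283.93884543 197.06215533]]
0.026 [[254.72944543 250.46691453]] [[283.81281109 196.66082255]]
0.03 [[254.59218938 249.12876633]] [[283.72828334 196.39165984]]
0.035 [[254.41985103 247.44691867]] [[283.62205055 196.05338164]]
side [[253.51867284 251.36612188]
 [245.8207847  255.72977788]
 [261.05576904 247.09594374]]
top [[282.42947353 196.73144856]
 [274.16667211 196.5512197 ]
 [290.69226356 196.91164121]]
(600, 750, 3)
```

The visible fingertips sit about 25–30 mm higher or further back than the tool frame says: seen at about (249,229) px, expected at about (253,238). I'll lift and measure the real fingertip from both views before trusting the frame.

Run:
```python
from h import *
pos,q=kpose(93.3,lean=0,flip=1,up=0.12); pos=pos+[-0.12,-0.02,0.0]
r.move_l(kpose(93.3,flip=1,up=0.12)[0],vel=0.25)
r.move_l(pos,q,vel=0.25); r.hold(0.3)
p=telemetry.current_ee_pos(); Rm=q2R(telemetry.current_tool_rot()); tip=p+Rm.apply([0,0,r.nose_length])
print(telemetry.current_t(),p,tip)
for c in ("side","top"):
    im=vision.snapshot(c)[:,:,::-1]; u=proj(c,tip)[0]; v=proj(c,p)[0]; print(c,u,v)
    x0,y0=int(u[0])-50,int(u[1])-60
    a=cv2.resize(im[y0:y0+100,x0:x0+100],(600,600),interpolation=cv2.INTER_NEAREST)
    print(x0,y0)
    for w,col in ((u,(0,0,255)),(v,(0,255,0))): cv2.circle(a,tuple(int(k) for k in (w-[x0,y0]+.5)*6),5,col,1)
    cv2.imwrite(f"pics/{c}5.png",a)
```

```text
10.5583 [0.47543813 0.09276981 0.22546683] [0.47542259 0.09276608 0.20046683]
side [293.68569477 239.66624704] [293.37666504 229.92310366]
243 179
top [286.60098042 237.32689166] [286.07294659 236.16034522]
236 177
```

View pics/side5.png

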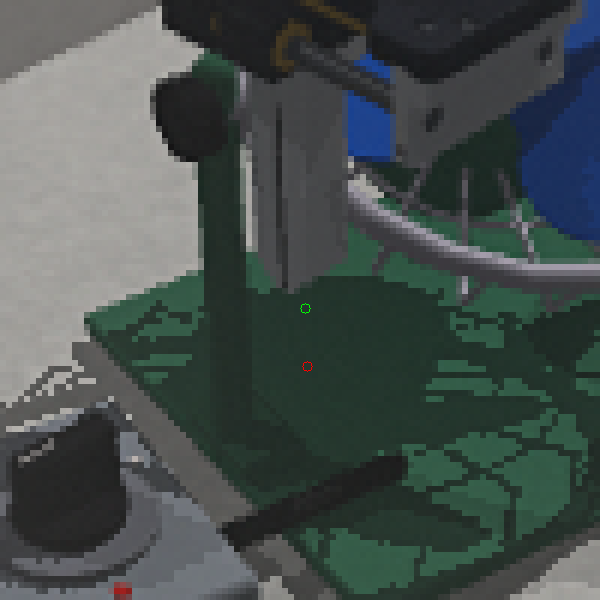

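View pics/top5.png

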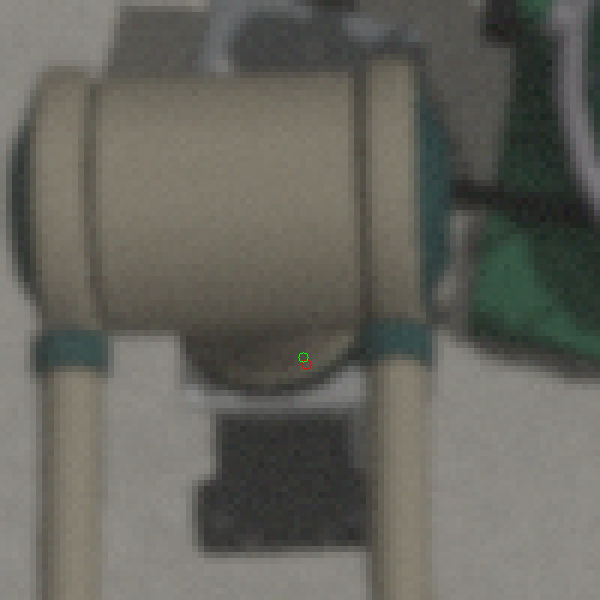

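Run:
```python
from h import *
a=np.radians(45); z=np.array([np.sin(a),0,-np.cos(a)]); x=np.array([0,1.,0]); 
for s in (1,-1):
    q=R2q(np.stack([s*x,np.cross(z,s*x),z],1)); print(s,inverse_kinematics([0.45,0.0,0.42],q))
    if inverse_kinematics([0.45,0.0,0.42],q) is not None: Q=q
q=inverse_kinematics([0.45,0.0,0.42],R2q(np.stack([-x,np.cross(z,-x),z],1)))
r.move_l([0.45,0.09,0.40],vel=0.4)
r.move_to([0.45,0.0,0.42],R2q(np.stack([-x,np.cross(z,-x),z],1))); r.hold(0.2)
p=telemetry.current_ee_pos(); Rm=q2R(telemetry.current_tool_rot()); tip=p+Rm.apply([0,0,r.nose_length])
print(telemetry.current_t(),p,tip,telemetry.current_joints())
for c in ("side","top"):
    im=vision.snapshot(c)[:,:,::-1]; u=proj(c,tip)[0]; v=proj(c,p)[0]; print(c,u,v)
    x0,y0=int(u[0])-50,int(u[1])-50
    a=cv2.resize(im[y0:y0+100,x0:x0+100],(600,600),interpolation=cv2.INTER_NEAREST)
    print(x0,y0)
    for w,col in ((u,(0,0,255)),(v,(0,255,0))): cv2.circle(a,tuple(int(k) for k in (w-[x0,y0]+.5)*6),5,col,1)
    cv2.imwrite(f"pics/{c}6.png",a)
```

```text
1 [-0.43587724 -0.45440552  1.87562692  0.35934474  1.01400629 -2.08491857]
-1 [-0.43587724 -0.45440552  1.87562692  0.35934474  1.01400629  1.05667409]
12.45 [4.50895288e-01 1.66950765e-04 4.19786170e-01] [4.68548648e-01 2.00699862e-04 4.02084256e-01] [-0.43454156 -0.45190285  1.87432795  0.35923009  1.0142745   1.05628875]
side [330.71716977 135.69010336] [337.90122854 130.02479664]
280 85
top [324.38022782 230.82827328] [324.2939297  237.99430899]
274 180
```

View pics/side6.png

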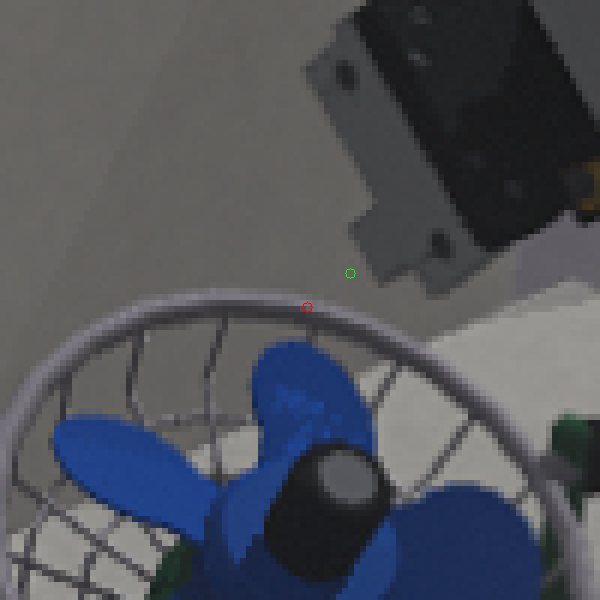

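View pics/top6.png

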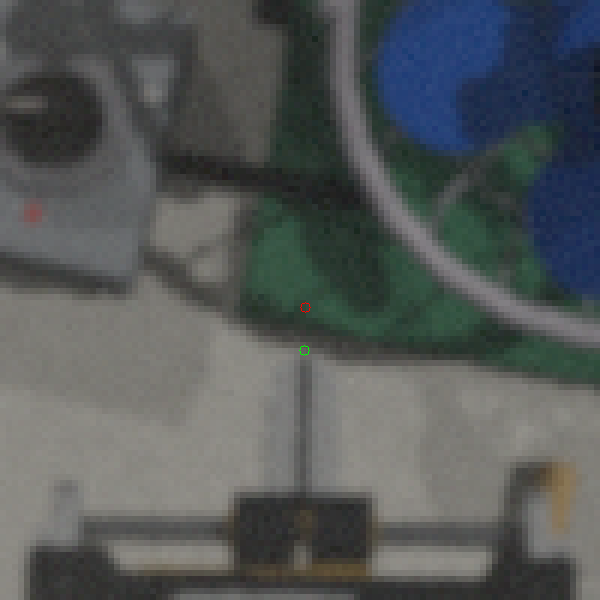

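Run:
```python
from h import *
p=telemetry.current_ee_pos(); Rm=q2R(telemetry.current_tool_rot())
for s in ((339,126),(341,127),(343,127)):
    T,e=tri(s,(324.2,238.3)); print(T,e,"in tool frame",Rm.inv().apply(T-p)*1000)
```

```text
[4.49000264e-01 1.89728957e-04 4.28431885e-01] 0.0006659698497778347 in tool frame [-0.02096769 -4.90077343 -7.28327592]
[ 0.44771561 -0.0010457   0.42679111] 0.004481156349132047 in tool frame [ 1.21295653 -2.83139575 -7.03052341]
[ 0.44627898 -0.00218006  0.42719054] 0.008062045555942764 in tool frame [ 2.34525355 -2.09556576 -8.32924705]
```

In this tilted pose the real fingertip is short of the reported tip by about 20–30 mm (top view tip at (324,238) px, expected (324,231)). The pixel estimates don't fully agree, so I'll settle it by touching the bare table.

Run:
```python
from h import *
t0=telemetry.current_t()
q=R2q(np.stack([[1,0,0],[0,-1,0],[0,0,-1.]],1)); XY=[0.42,0.16]
print(inverse_kinematics([*XY,0.12],q))
r.move_to([*XY,0.12],q)
f0=telemetry.current_wrist_force()
r.move_l([*XY,0.05],vel=0.2)
hit=r.move_l([*XY,-0.03],vel=0.04,guard=5)
p=telemetry.current_ee_pos(); print(hit,p,telemetry.current_wrist_force()-f0,telemetry.current_t()-t0)
im=vision.snapshot("side")[:,:,::-1]
u=proj("side",[XY[0],XY[1],0])[0]; x0,y0=int(u[0])-50,int(u[1])-70
a=cv2.resize(im[y0:y0+100,x0:x0+100],(600,600),interpolation=cv2.INTER_NEAREST)
# expected finger footprint at z=0
c=np.array([p[0],p[1],0])
for w in proj("side",[c,c+[.014,.008,0],c+[.014,-.008,0],c+[-.014,-.008,0],c+[-.014,.008,0]]): cv2.circle(a,tuple(int(k) for k in (w-[x0,y0]+.5)*6),4,(0,0,255),1)
cv2.imwrite("pics/side7.png",a); print(x0,y0)
```

```text
[ 2.08945683e-01  1.43672480e-01  1.87295327e+00 -4.44089210e-16
  1.12496690e+00  2.08945683e-01]
True [ 0.41992391  0.15998649 -0.0133573 ] [-0.71797361 -0.62094127  6.98739216] 3.191699999999999
240 266
```

View pics/side7.png

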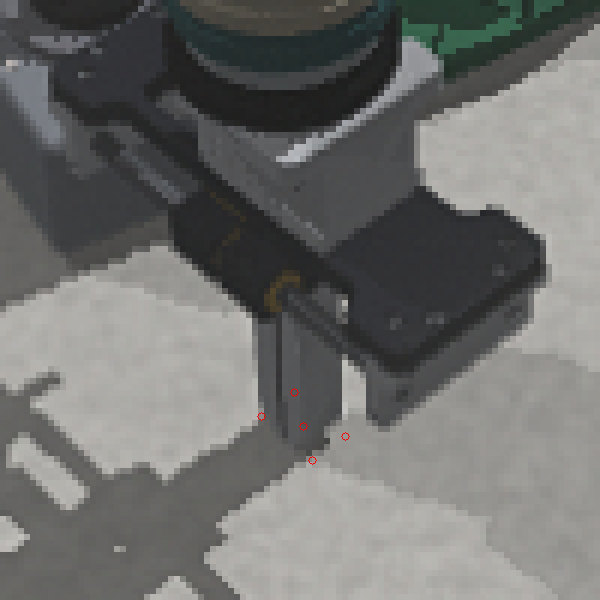

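The tips touched the table with the TCP reading z = -0.013. So the real fingertips are at tool z ≈ -13 mm rather than +25 mm, while sideways the image agrees: the footprint is at zoom (300,440) where predicted. The tilted two-view measurement points the same way along the tool axis. I'll treat the grasp point as tool z ≈ -32 mm and redo the knob grasp.

```bash
sed -i 's/return K-0.006\*z+/return K-GZ*z+/; s/^K=np.array/GZ=-0.032\nK=np.array/' h.py
python3 - <<'E'
from h import *
t0=telemetry.current_t()
for ph in (93.3,130,172): print(inverse_kinematics(*kpose(ph,flip=1)))
p=telemetry.current_ee_pos(); r.move_l([p[0],p[1],0.14],vel=0.3)
gripper_to(0.045,25)
pos,q=kpose(93.3,flip=1,up=0.06); r.move_to(pos,q)
print(telemetry.current_t()-t0)
pos,q=kpose(93.3,flip=1); print(r.move_l(pos,q,vel=0.08,guard=8), telemetry.current_ee_pos()-pos)
f0=telemetry.current_wrist_force();m0=telemetry.current_torque();print(f0,m0)
gripper_to(0.0,25); print(telemetry.current_opening())
print(telemetry.current_wrist_force()-f0,telemetry.current_torque()-m0, telemetry.current_t()-t0)
im=vision.snapshot("side"); cv2.imwrite("pics/s8.png",cv2.resize(im[150:310,150:350,::-1],(750,600),interpolation=cv2.INTER_CUBIC))
E
```

```text
[ 0.19837858  0.43763884  1.59967226 -0.22810588  1.14407185  0.23967437]
[ 0.18305931  0.37333089  1.7105228  -0.22190837  0.96508424 -0.39683873]
[ 0.10235343  0.32203098  1.79488251 -0.06804584  0.82232749 -1.28756194]
2.2583
False [4.31799991e-04 6.01201045e-05 3.84809427e-04]
[ 0.19293572 -0.41788436  0.44615049] [ 0.12526425 -0.03880716  0.00371677]
0.013785550411145557
[-0.95532715  1.21397772  1.38458414] [-0.04711428 -0.01914927  0.01526734] 3.7499999999999982
```

View pics/s8.png

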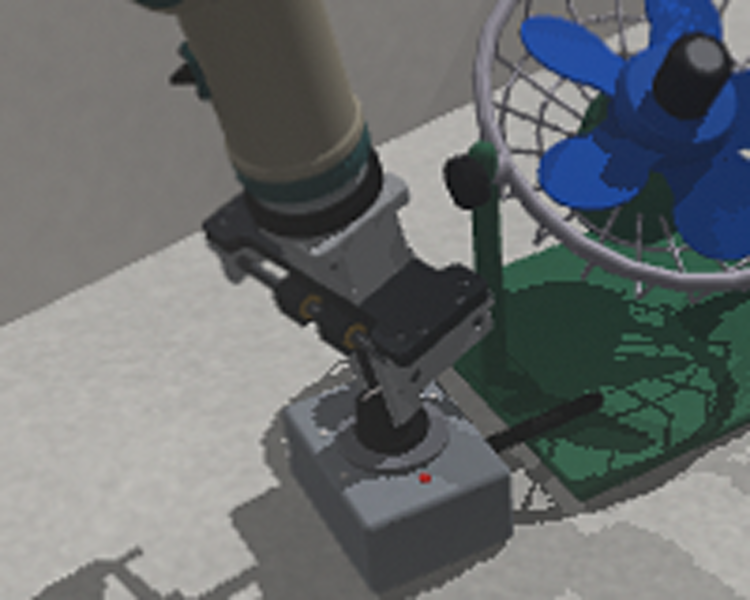

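Opening 13.8 mm matches the 14 mm bar, and the picture shows the fingers on both sides of it at zoom (395,390). Now I turn it anticlockwise while watching the torque.

Run:
```python
from h import *
t0=telemetry.current_t(); m0=telemetry.current_torque(); prev=0
ph=93.3; stop=False
while ph<183:
    ph+= 14 if ph<149 else 3
    j=inverse_kinematics(*kpose(ph,flip=1)); r.movej(j)
    m=telemetry.current_torque()-m0; f=telemetry.current_wrist_force()
    print(round(ph,1),m.round(3),np.round(f,1),round(telemetry.current_opening(),4),round(telemetry.current_t()-t0,2))
    if abs(m[2])>0.3: break
```

```text
107.3 [ 0.02  -0.095  0.065] [ 0.4 -0.4 -0.2] 0.0141 0.33
121.3 [ 0.128 -0.19   0.136] [1.3 1.9 0.7] 0.0137 0.68
135.3 [ 0.245 -0.196  0.1  ] [1.1 1.7 1.9] 0.0138 1.03
149.3 [ 0.444 -0.325  0.127] [1.8 2.5 2.1] 0.014 1.41
152.3 [ 0.394 -0.372  0.177] [3.  1.7 1.5] 0.0136 1.66
155.3 [ 0.606 -0.498  0.178] [2.6 2.  1.3] 0.0139 1.91
158.3 [ 0.725 -0.537  0.23 ] [3.4 4.3 0.6] 0.0138 2.16
161.3 [ 0.791 -0.573  0.243] [4.4 3.9 0.7] 0.0138 2.41
164.3 [ 0.785 -0.651  0.284] [1.9 4.3 0.2] 0.0136 2.66
167.3 [ 0.838 -0.66   0.208] [3.6 3.8 1. ] 0.0139 2.91
170.3 [ 0.663 -0.659 -0.271] [4.  4.2 2.1] 0.0139 3.16
173.3 [ 0.519 -0.676 -0.369] [3.8 4.4 0.7] 0.0147 3.41
```

The torque about vertical reversed sharply near 169°, which is the expected end-stop direction. I'll release, lift and check.

Run:
```python
from h import *
t0=telemetry.current_t()
gripper_to(0.045,25)
p=telemetry.current_ee_pos(); z=q2R(telemetry.current_tool_rot()).apply([0,0,1])
r.move_l(p-0.12*z,vel=0.25)
r.move_l(p-0.12*z+[-0.12,0,0.12],vel=0.4)
print(telemetry.current_t(),telemetry.current_t()-t0)
ims=[]
for c,b in (("side",(215,315,235,315)),("top",(235,335,165,245))):
    im=vision.snapshot(c)[:,:,::-1]; ims.append(cv2.resize(im[b[2]:b[3],b[0]:b[1]],(400,320),interpolation=cv2.INTER_CUBIC))
cv2.imwrite("pics/k9.png",np.hstack(ims))
```

```text
24.8667 1.8667000000000016
```

View pics/k9.png

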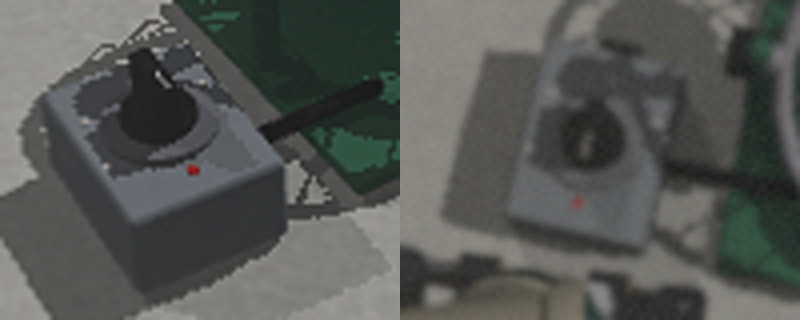

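The white line now points at the red dot (top zoom, line (590,140), dot (577,202)), so the knob is off. Next comes planning the nose grip and J6's range.

```bash
cat >> h.py <<'E'
YAW=-9.0
def axes(yaw=YAW):
    c,s=np.cos(np.radians(yaw)),np.sin(np.radians(yaw))
    z=np.array([-.5*c,-.5*s,np.sqrt(.75)]); x=np.array([np.sqrt(.75)*c,np.sqrt(.75)*s,.5]); return x,np.cross(z,x),z
NOSE=np.array([0.5862,-0.1402,0.2246])
def npose(ang,back=0.0):
    """ang: jaw x direction, deg, in fan frame about rotor axis; back: out along axis"""
    x,y,z=axes(); a=np.radians(ang); tz=-z; tx=np.cos(a)*x+np.sin(a)*y
    return NOSE+(0.003+back)*z-GZ*tz, R2q(np.stack([tx,np.cross(tz,tx),tz],1))
E
python3 - <<'E'
from h import *
P=[onz("side",p,0.107) for p in ((253.75,252),(258,256.2))]; d=P[1]-P[0]; print("line dir",np.degrees(np.arctan2(d[1],d[0])))
for a in range(-180,180,30):
    for b in (0,0.12):
        j=inverse_kinematics(*npose(a,b)); print(a,b,None if j is None else np.round(j,3))
print(telemetry.current_joints())
E
```

```text
line dir 173.46603460600815
-180 0 None
-180 0.12 None
-150 0 [-0.437  0.069  1.891  0.22   0.687  2.203]
-150 0.12 [-0.485 -0.097  1.788  0.198  0.96   2.218]
-120 0 [-0.437  0.069  1.891  0.22   0.687  1.679]
-120 0.12 [-0.485 -0.097  1.788  0.198  0.96   1.694]
-90 0 [-0.437  0.069  1.891  0.22   0.687  1.155]
-90 0.12 [-0.485 -0.097  1.788  0.198  0.96   1.17 ]
-60 0 [-0.437  0.069  1.891  0.22   0.687  0.632]
-60 0.12 [-0.485 -0.097  1.788  0.198  0.96   0.647]
-30 0 [-0.437  0.069  1.891  0.22   0.687  0.108]
-30 0.12 [-0.485 -0.097  1.788  0.198  0.96   0.123]
0 0 [-0.437  0.069  1.891  0.22   0.687 -0.415]
0 0.12 [-0.485 -0.097  1.788  0.198  0.96  -0.4  ]
30 0 [-0.437  0.069  1.891  0.22   0.687 -0.939]
30 0.12 [-0.485 -0.097  1.788  0.198  0.96  -0.924]
60 0 [-0.437  0.069  1.891  0.22   0.687 -1.463]
60 0.12 [-0.485 -0.097  1.788  0.198  0.96  -1.448]
90 0 [-0.437  0.069  1.891  0.22   0.687 -1.986]
90 0.12 [-0.485 -0.097  1.788  0.198  0.96  -1.971]
120 0 [-0.437  0.069  1.891  0.22   0.687 -2.51 ]
120 0.12 [-0.485 -0.097  1.788  0.198  0.96  -2.495]
150 0 None
150 0.12 None
[ 0.1431877  -0.05001829  1.63726465 -0.05492727  1.35721015 -1.30416594]
```

Run:
```python
from h import *
import json
t0=telemetry.current_t()
gripper_to(0.070,40)
r.move_to(*npose(-170,0.10)); j=telemetry.current_joints().copy(); print(telemetry.current_t()-t0,j.round(3))
print([telemetry.current_torque().round(4).tolist() for _ in range(3)]); r.hold(0.05); print(telemetry.current_torque().round(4))
z=axes()[2]; L=[]
for a in np.arange(-170,124,29.2):
    jj=inverse_kinematics(*npose(a,0.10)); r.movej(jj)
    s=[]
    for _ in range(3): s.append([telemetry.current_torque()@z,*telemetry.current_torque(),telemetry.current_joint_efforts()[5],*telemetry.current_wrist_force()]); r.hold(0.03)
    s=np.mean(s,0); L.append([a,*s]); print(round(a),s.round(3))
np.save("free.npy",L); print(telemetry.current_t(),telemetry.current_t()-t0)
ims=[]
p=telemetry.current_ee_pos(); R_=q2R(telemetry.current_tool_rot()); tz=R_.apply([0,0,1]); tip=p-0.013*tz
for c in ("side","top"):
    im=vision.snapshot(c)[:,:,::-1].copy(); u=proj(c,NOSE)[0]; x0,y0=int(u[0])-40,int(u[1])-55
    a=cv2.resize(im[y0:y0+100,x0:x0+80],(400,500),interpolation=cv2.INTER_CUBIC)
    for P,col in ((NOSE,(0,0,255)),(NOSE+.022*z,(0,255,255)),(tip,(0,255,0)),(tip+.035*R_.apply([1,0,0]),(0,255,0)),(tip-.035*R_.apply([1,0,0]),(0,255,0))):
        w=proj(c,P)[0]; cv2.circle(a,tuple(int(k) for k in (w-[x0,y0]+.5)*5),4,col,1)
    ims.append(a)
cv2.imwrite("pics/n10.png",np.hstack(ims))
```

```text
3.8249999999999993 [-0.475 -0.072  1.809  0.199  0.913  2.566]
[[0.2133, 0.2062, -0.0297], [0.2133, 0.2062, -0.0297], [0.2133, 0.2062, -0.0297]]
[0.152  0.1497 0.0492]
-170 [-0.067  0.139  0.213 -0.017 -0.035 -0.045  0.176  0.549]
-141 [-0.045  0.132  0.193  0.006 -0.035  0.242 -0.301  0.22 ]
-112 [-0.036  0.118  0.224  0.006 -0.014  0.247  0.043  0.042]
-82 [-0.023  0.064  0.223 -0.01   0.006 -0.363  0.039 -0.339]
-53 [ 0.008  0.018  0.244 -0.002  0.022  0.312  0.194 -0.27 ]
-24 [ 0.004  0.005  0.156 -0.007  0.03   0.019 -0.526 -0.343]
5 [ 0.019 -0.021  0.152 -0.003  0.03  -0.032 -0.769  0.268]
34 [ 0.017 -0.024  0.111 -0.004  0.019  0.135 -0.317 -0.034]
64 [-0.009  0.037  0.083  0.004  0.003  0.005  0.062 -0.031]
93 [-0.058  0.113  0.091 -0.011 -0.017 -0.572  0.     0.805]
122 [-0.057  0.094  0.127 -0.023 -0.033  0.206 -0.406 -0.273]
35.775 10.8083
```

View pics/n10.png

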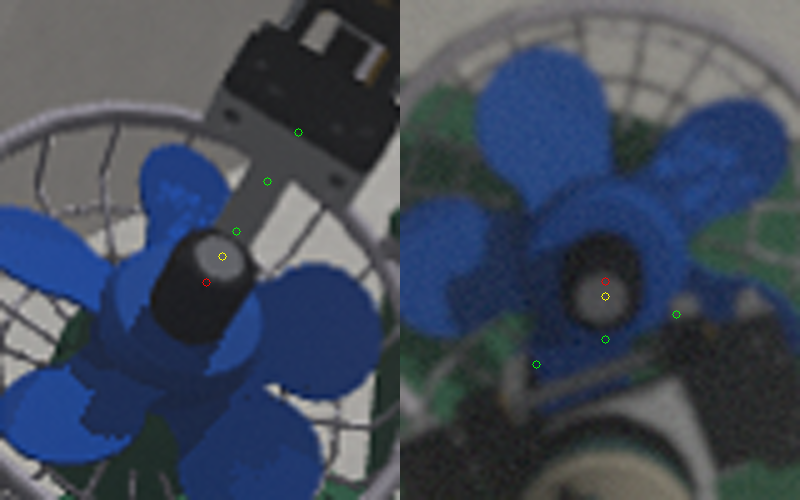

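The nose model fits both pictures: the predicted nose top lies on the grey disc, and the fingertips straddle it along the axis. The free sweep gives a smooth J6 gravity bias to subtract. Now I descend and grip.

Run:
```python
from h import *
L=np.load("free.npy"); a=np.radians(L[:,0]); A=np.stack([np.ones_like(a),np.cos(a),np.sin(a)],1)
for k in (5,1):
    c,res,_,_=np.linalg.lstsq(A,L[:,k],rcond=None); print(k,c.round(4),(L[:,k]-A@c).round(3))
t0=telemetry.current_t()
pos,q=npose(122,0.0); print(r.move_l(pos,q,vel=0.10,guard=7), (telemetry.current_ee_pos()-pos).round(4))
x,y,z=axes()
f0=telemetry.current_wrist_force();m0=telemetry.current_torque(); print([round(float(f0@v),2) for v in (x,y,z)])
gripper_to(0.0,45); print(telemetry.current_opening())
f1=telemetry.current_wrist_force(); print([round(float(f1@v),2) for v in (x,y,z)],(telemetry.current_torque()-m0).round(3),telemetry.current_t()-t0, telemetry.current_joint_efforts()[5])
print((telemetry.current_ee_pos()-pos).round(4))
im=vision.snapshot("side")[:,:,::-1]; cv2.imwrite("pics/n11.png",cv2.resize(im[110:230,270:400],(650,600),interpolation=cv2.INTER_CUBIC))
print(telemetry.current_t())
```

```text
5 [-0.0066  0.0365 -0.0074] [ 0.006 -0.005 -0.001  0.     0.001  0.001  0.     0.    -0.    -0.001
 -0.001]
1 [-0.0275  0.0431 -0.0085] [ 0.002  0.011 -0.    -0.01   0.003 -0.012  0.005  0.014  0.007 -0.02
  0.001]
False [ 0.0002 -0.0001  0.0007]
[-0.45, 0.9, -0.34]
0.04117146089399255
[-1.05, 4.38, 3.16] [0.622 0.052 0.352] 1.7083000000000013 -0.020388670382089913
[-0.0004  0.001  -0.0001]
37.6333
```

View pics/n11.png

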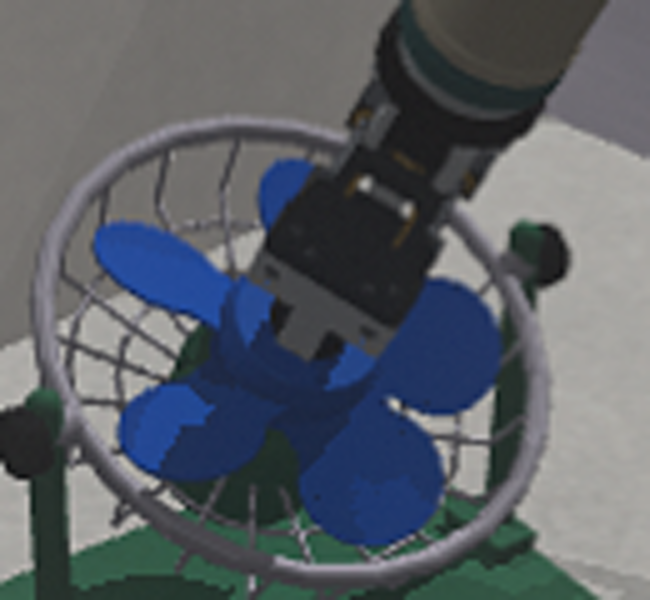

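Opening 41.2 mm matches the 42 mm nose, and the picture shows the jaws on the nose at zoom (310,330), above the hub. Now the feeling sweep.

Run:
```python
import h
from h import *
h.NOSE=NOSE+np.array([-0.0005,0.001,-0.0003])
t0=telemetry.current_t(); z=axes()[2]; L=[]
for a in np.arange(122,-171,-14.6):
    r.movej(inverse_kinematics(*npose(a))); 
    m=telemetry.current_torque()@z; e=telemetry.current_joint_efforts()[5]
    f=telemetry.current_wrist_force()
    L.append([a,e,m]); print(round(a,1),round(e,3),round(m,3),np.round(f,1),round(telemetry.current_opening(),4))
    if np.linalg.norm(f)>40: break
np.save("sweep1.npy",L); print(telemetry.current_t(),telemetry.current_t()-t0)
```

```text
122.0 -0.041 -0.079 [-2.3  1.7  3.1] 0.0412
107.4 0.033 -0.049 [-2.7  3.5  3.5] 0.0413
92.8 0.038 -0.018 [-2.3  3.1  3.9] 0.0414
78.2 0.046 0.001 [-2.4  3.3  4.6] 0.0413
63.6 0.052 -0.021 [-2.9  3.3  3.3] 0.0417
49.0 0.031 0.016 [-4.2  3.7  5.1] 0.0414
34.4 0.028 -0.098 [-2.5  4.3  4.8] 0.041
19.8 0.021 -0.058 [-3.3  3.5  4.6] 0.0416
5.2 0.009 -0.046 [-3.9  4.3  3.7] 0.041
-9.4 -0.006 -0.072 [-3.3  5.3  4.4] 0.0414
-24.0 -0.025 -0.077 [-3.7  5.   4. ] 0.0412
-38.6 -0.045 -0.139 [-4.   4.6  3.9] 0.0412
-53.2 -0.065 -0.112 [-4.   6.2  5.2] 0.0415
-67.8 -0.085 -0.115 [-3.1  5.   4.1] 0.0413
-82.4 -0.102 -0.189 [-3.4  5.9  3.9] 0.0414
-97.0 -0.116 -0.222 [-1.8  5.2  5.2] 0.0412
-111.6 -0.126 -0.234 [-1.5  5.3  4.6] 0.0414
-126.2 -0.13 -0.215 [-1.7  4.2  5.5] 0.0413
-140.8 -0.129 -0.262 [-1.9  3.7  4.9] 0.0413
-155.4 -0.122 -0.225 [-1.3  4.   5.2] 0.0418
-170.0 -0.111 -0.229 [-2.2  3.9  5.7] 0.0413
44.8833 7.25
```

Run:
```python
import numpy as np
L=np.load("sweep1.npy"); F=np.load("free.npy")
B=lambda a: np.stack([np.ones_like(a),np.cos(a),np.sin(a)],1)
for ke,kf in ((1,5),(2,1)):
    fc=np.linalg.lstsq(B(np.radians(F[1:,0])),F[1:,kf],rcond=None)[0]
    a=np.radians(L[:,0]); d=L[:,ke]-B(a)@fc; 
    s=slice(2,None); c=np.linalg.lstsq(B(a[s]),d[s],rcond=None)[0]
    print(c.round(4),"amp",np.hypot(c[1],c[2]),"peak at",np.degrees(np.arctan2(c[2],c[1])))
    print(d.round(3)); print((d-B(a)@c).round(3))
```

```text
[-0.0351  0.0113  0.0781] amp 0.0789487101570141 peak at 81.8065092164383
[-0.006  0.059  0.054  0.053  0.049  0.019  0.009 -0.005 -0.021 -0.038
 -0.055 -0.072 -0.087 -0.099 -0.107 -0.111 -0.111 -0.106 -0.096 -0.083
 -0.067]
[-0.032  0.023  0.012  0.009  0.009 -0.012 -0.01  -0.007 -0.004 -0.001
  0.001  0.003  0.004  0.005  0.004  0.003  0.001 -0.001 -0.003 -0.005
 -0.007]
[-0.0963  0.0294  0.0868] amp 0.09168285229372315 peak at 71.30378908536612
[-0.021  0.     0.02   0.028 -0.005  0.021 -0.101 -0.068 -0.061 -0.089
 -0.093 -0.151 -0.117 -0.111 -0.176 -0.197 -0.199 -0.168 -0.206 -0.161
 -0.159]
[ 0.017  0.023  0.031  0.034  0.001  0.033 -0.078 -0.029 -0.002 -0.007
  0.012 -0.023  0.031  0.054  0.003 -0.011 -0.011  0.016 -0.032 -0.002
 -0.019]
```

From 49° onward the J6 effort follows a clean sinusoid of amplitude about 0.079 N m, in the expected range, but the first five points are in another friction regime. It puts the heavy side at h ≈ a + 8°, about 18° from the bottom now. The target lies just outside J6's range, so I'll regrip half a turn round and measure in both directions about the bottom.

Run:
```python
import h
from h import *
L=np.load("sweep1.npy"); F=np.load("free.npy")
B=lambda a: np.stack([np.ones_like(a),np.cos(a),np.sin(a)],1)
fc=np.linalg.lstsq(B(np.radians(F[1:,0])),F[1:,5],rcond=None)[0]
for i in (5,6,8):
    a=np.radians(L[i:,0]); d=L[i:,1]-B(a)@fc; c=np.linalg.lstsq(B(a),d,rcond=None)[0]
    print(i,c.round(4),np.hypot(c[1],c[2]),np.degrees(np.arctan2(c[2],c[1])),np.abs(d-B(a)@c).max())
h.NOSE=NOSE+np.array([-0.0005,0.0015,-0.0003])
t0=telemetry.current_t()
gripper_to(0.054,45)
f=telemetry.current_wrist_force(); print("free force",np.round(f,1),telemetry.current_t()-t0)
j=np.array(telemetry.current_joints()); j[5]-=np.pi; r.movej(j); print(telemetry.current_t()-t0)
r.movej(inverse_kinematics(*npose(10)))
gripper_to(0.0,50); print(telemetry.current_opening(),np.round(telemetry.current_wrist_force(),1),telemetry.current_t())
```

```text
5 [-0.0416  0.0148  0.0679] 0.06951275553208314 77.69221782405143 0.0012434480738938714
6 [-0.0416  0.0148  0.068 ] 0.06960472976211311 77.71818728689672 0.0011857927129936552
8 [-0.0411  0.0149  0.0687] 0.07029020434743263 77.79886611206435 0.0008659190315733478
free force [0.  0.4 0. ] 0.4333999999999989
3.0834000000000046
0.04103977245095434 [ 1.5 -0.2 -0.3] 48.575
```

Run:
```python
import h
from h import *
h.NOSE=NOSE+np.array([-0.0005,0.0015,-0.0003])
t0=telemetry.current_t(); z=axes()[2]; L=[]
seq=list(np.arange(-5,-66,-15.))+list(np.arange(-50,41,15.))+list(np.arange(25,-13,-15.))
pa=10
for a in seq:
    r.movej(inverse_kinematics(*npose(a)))
    e=telemetry.current_joint_efforts()[5]; m=telemetry.current_torque()@z; f=telemetry.current_wrist_force()
    L.append([a,np.sign(a-pa),e,m]); pa=a
    print(a,round(e,3),round(m,3),np.round(f,1))
np.save("sweep2.npy",L)
r.hold(0.3); print("hold",telemetry.current_joint_efforts()[5],telemetry.current_t())
F=np.load("free.npy"); L=np.array(L)
B=lambda a: np.stack([np.ones_like(a),np.cos(a),np.sin(a)],1)
fc=np.linalg.lstsq(B(np.radians(F[1:,0])),F[1:,5],rcond=None)[0]
d=L[:,2]-B(np.radians(L[:,0]))@fc; print(np.c_[L[:,:2],d].round(3).tolist())
```

```text
-5.0 0.016 -0.137 [ 1.2  0.8 -0.5]
-20.0 0.025 -0.084 [ 2.4  0.1 -1.4]
-35.0 0.038 -0.067 [ 4.1  0.7 -2.5]
-50.0 0.048 -0.071 [ 4.5 -0.3 -2. ]
-65.0 0.039 -0.019 [ 5.4  0.1 -2.1]
-50.0 0.13 0.151 [ 5.  -0.1 -3.1]
-35.0 0.119 0.126 [ 5.7  0.2 -2.3]
-20.0 0.094 0.148 [ 5.   0.1 -3.3]
-5.0 0.08 0.14 [ 4.8 -0.9 -1.9]
10.0 0.059 0.103 [ 4.3 -0.2 -1.6]
25.0 0.031 0.036 [ 3.7  0.5 -0.4]
40.0 -0.003 0.035 [ 3.9 -0.2 -0.2]
25.0 -0.007 -0.103 [ 5.9 -0.6 -0.2]
10.0 -0.022 -0.14 [ 5.1  0.7 -1.7]
-5.0 -0.019 -0.087 [ 4.9  0.2 -2.3]
hold -0.06646142341196537 54.25
[[-5.0, -1.0, -0.015], [-20.0, -1.0, -0.006], [-35.0, -1.0, 0.01], [-50.0, -1.0, 0.025], [-65.0, -1.0, 0.023], [-50.0, 1.0, 0.107], [-35.0, 1.0, 0.091], [-20.0, 1.0, 0.063], [-5.0, 1.0, 0.049], [10.0, 1.0, 0.031], [25.0, 1.0, 0.007], [40.0, 1.0, -0.02], [25.0, -1.0, -0.031], [10.0, -1.0, -0.051], [-5.0, -1.0, -0.05]]
```

Run:
```python
import h
from h import *
h.NOSE=NOSE+np.array([-0.0005,0.0015,-0.0003])
F=np.load("free.npy"); B=lambda a: np.stack([np.ones_like(a),np.cos(a),np.sin(a)],1)
fc=np.linalg.lstsq(B(np.radians(F[1:,0])),F[1:,5],rcond=None)[0]
z=axes()[2]; L=[]
g=lambda a:(B(np.radians([a]))@fc)[0]
pa=-5
for a in (-20,-35,-50,-35,-20,-5,10,25,10,-5):
    r.movej(inverse_kinematics(*npose(a)))
    e=[telemetry.current_joint_efforts()[5]-g(a)]; m=[]
    for k in range(3):
        r.hold(0.1); e.append(telemetry.current_joint_efforts()[5]-g(a)); m.append(telemetry.current_torque()@z)
    L.append([a,np.sign(a-pa),*e,np.mean(m)]); pa=a
    print(a,np.round(L[-1][1:],3))
np.save("sweep3.npy",L); print(telemetry.current_t())
```

```text
-20 [-1.    -0.031 -0.078 -0.079 -0.079 -0.054]
-35 [-1.    -0.013 -0.06  -0.061 -0.061 -0.023]
-50 [-1.     0.003 -0.044 -0.045 -0.045 -0.034]
-35 [1.    0.091 0.138 0.139 0.139 0.137]
-20 [1.    0.073 0.12  0.121 0.121 0.124]
-5 [1.    0.054 0.101 0.102 0.101 0.101]
10 [1.    0.035 0.082 0.083 0.083 0.117]
25 [1.    0.017 0.065 0.066 0.066 0.045]
10 [-1.    -0.069 -0.116 -0.117 -0.116 -0.113]
-5 [-1.    -0.05  -0.097 -0.098 -0.098 -0.101]
60.8333
```

The settled readings are very clean: ±0.100 N m friction and an imbalance of about 0.071 N m. The friction-free mean crosses zero at a ≈ -8.7°, taking the gripper's own gravity moment as a pure sinusoid (zero mean, confirmed by the settled free reading at -170°). The first sweep gave -12.3°. I'll set a = -9.5°.

Run:
```python
import h
from h import *
from scipy.optimize import least_squares
F=np.load("free.npy"); B=lambda a: np.stack([np.ones_like(a),np.cos(a),np.sin(a)],1)
fc=np.linalg.lstsq(B(np.radians(F[1:,0])),F[1:,5],rcond=None)[0]; L=np.load("sweep3.npy")
a=np.radians(L[:,0]); e=L[:,5]+fc[0]
s=least_squares(lambda p:-p[0]*np.sin(a-p[1])+L[:,1]*p[2]-e,[.07,0,.1]); print(s.x[0],np.degrees(s.x[1]),s.x[2],np.abs(s.fun).max())
h.NOSE=NOSE+np.array([-0.0005,0.0015,-0.0003])
r.movej(inverse_kinematics(*npose(-9.5))); r.hold(0.3)
print(telemetry.current_opening(),np.round(telemetry.current_wrist_force(),1),telemetry.current_joint_efforts()[5],telemetry.current_joints()[5],telemetry.current_t())
ims=[]
for c in ("side","top"):
    im=vision.snapshot(c)[:,:,::-1]; ims.append(cv2.resize(im,(400,300))); cv2.imwrite(f"pics/end_{c}.png",im)
cv2.imwrite("pics/end.png",np.hstack(ims)); cv2.imwrite("pics/endz.png",cv2.resize(cv2.imread("pics/end_side.png")[110:310,210:400],(570,600)))
```

```text
0.07304238147184043 -9.509073766614172 0.09961216406733996 8.306879962532987e-05
0.04134248279959543 [ 5.1  1.3 -1.3] -0.0604291632771492 -0.24785119005773956 61.3833
```

View pics/end.png

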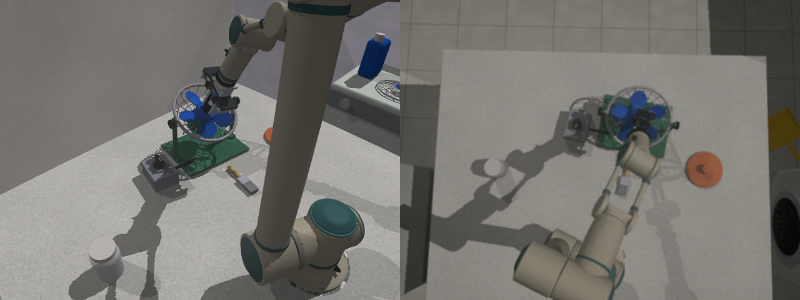

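View pics/endz.png

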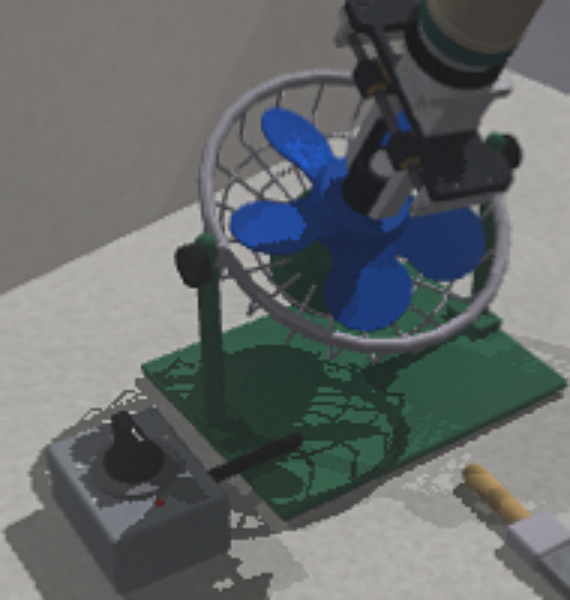

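The nose is still gripped (41.3 mm), the knob line faces the red dot, and the jar, lid and brush are where they were. The joint fit of both directions gives a bottom at -9.51° with residuals of 0.0001 N m, and the rotor is held at -9.5°. Handing in.

```bash
python3 -c "
from plant import r, telemetry
r.sign_off(); print(telemetry.current_t())"
```

```text
the job is handed in; nothing more can be done
the job is handed in; nothing more can be done
```

I turned the speed knob to its anticlockwise end stop, then gripped the hub nose, felt for the heavy side and brought it to the lowest point. The job was handed in at about 61.5 s, still gripping the nose.

**Knob:** the torque reversed sharply at the stop, and the pictures show the white line facing the red dot. This was done before anything touched the fan.

**Heavy side:** the final two-way settled readings gave 0.0996 N m of bearing friction and 0.073 N m of imbalance, both as expected. The bottom came out at -9.51° on the gripper angle, with residuals of 0.0001 N m, and I hold the rotor at -9.5°. The jaws read 41.3 mm on the 42 mm nose. In the last pictures the jar, lid and brush are where they were.

Checks that failed or disagreed:
- **Fingertip position:** the first knob grasp closed on nothing. A touch on the bare table showed the real fingertips about 38 mm short of where the tool frame puts them. I corrected for that, and both later grasps then fitted.
- **First sweep:** the first one-way sweep read before the arm had settled. It put the bottom about 3° away, at -12.3°; I used the settled two-way result.
- **Regrip:** the bottom lay just outside the last joint's range, so I let go of the nose once and gripped it again half a turn round.
- **Side load:** about 5 N of side force remained on the wrist at the end.

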